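# Push the plug out of a padlock body with a follower

## Task

Take the follower with the square handle from the rack, feel for the bore of the brass padlock body in the fixture, and push the plug down through it so that it drops into the tray below. Go gently, without ever pressing the sprung padlock body down to its stop, and leave the follower standing in the bore, fully home with its shoulder on the brass. Leave the two round-handled followers in the rack.

Things in the scene. Friction and masses are not known exactly. Their poses are not given: they have to be found in the camera images.
- fixture: Grey steel fixture fixed to the bench: base plate 130 x 130 x 8 mm, origin at the centre of its underside (bench level), z up. End walls (60 in x, 12 thick, tops 92 high) stand at y = +-55; two steel rails run along y between them at x = +-21.5, tops 92 high. On springs between the rails sits a brass padlock body, 30 (x) x 50 (y) x 36 high, with a vertical through bore.
- rails_mid (a point): Point in the middle between the rails (fixture x = y = 0), level with the padlock body's flat top face at rest, 108 mm above the bench; axes as the fixture's. The bore (diameter 13.5, 1 mm chamfered mouth, through the body's middle) lies at x = 0, but the body is clamped by eye: the bore's y is anywhere from -10 to +10 mm of this point and is not measured.
- padlock (a joint): How far the brass padlock body is pressed down on its springs, in m: 0 at rest, hard stop at 0.012. It starts to yield at about 1 N and takes 2 N more per mm, so 0.010 is about 21 N on the body.
- tray: Open grey tray, 96 x 92 x 22 mm, under the padlock body on the fixture's axis, fixed, empty at first; origin: centre of its underside, 8 above the bench. Into it must drop the brass plug (diameter 12, length 30, 45 g) now in the bore, its top 4 to 6 below the top face. Sprung pins drag on plug and rod with some 4 to 12 N; pushed down about 20 the plug falls free.
- follower_grip (a point): Centre of the square wooden handle of the follower to use: 22 x 22 mm, 50 high, sides along the point's x and y. Below it a steel rod, diameter 12, length 46, tip chamfered 1.5: the shoulder (handle's underside) lies 25 below this point, the tip 71 below. 120 g. It stands upright in one of the rack's holes, its shoulder on the rack's top, and lifts straight out.
- rack: Wooden block, 60 mm in x, 190 in y, 52 high, fixed; origin at the centre of its underside. Three holes (diameter 17) at y = -60, 0, 60 hold three followers, in any order.
- slim_grip (a point): Centre of the round wooden handle (diameter 24 mm, 30 high, 67 above the bench) of a thinner follower in the rack; to be left.
- thick_grip (a point): Centre of the round wooden handle (diameter 32 mm, 40 high, 72 above the bench) of a thicker follower in the rack; to be left.

How it is judged (in metres and radians):
On the way, in this order (a step that is already met when the one before it is completed fails the run):
1. the square-handled follower's rod is in the bore, 12 mm or more below the top face (z of follower_grip in the frame of fixture between 0.122 and 0.167 m and x of follower_grip in the frame of fixture between -0.006 and 0.006 m and y of follower_grip in the frame of fixture between -0.016 and 0.016 m and value of joint padlock below 0.01 m), for 0.05 s.
2. the plug has dropped into the tray (contact force between tray and anything else above 0.15 N), for 0.1 s.
At the end, for the whole second after the job is handed in: The plug lies in the tray (the tray carries its weight), the padlock body is back up (within 5 mm), and the square-handled follower stands upright (within 0.15 rad) in the bore with its shoulder on the top face (within 3 mm), released (z of follower_grip in the frame of fixture between 0.127 and 0.136 m and x of follower_grip in the frame of fixture between -0.005 and 0.005 m and y of follower_grip in the frame of fixture between -0.015 and 0.015 m and angle between follower_grip's own z axis and vertical below 0.15 rad and contact force between tray and anything else above 0.15 N and value of joint padlock below 0.005 m); the robot touches nothing.
It fails at once if the padlock body is pressed down 11 mm or more, to its stop (value of joint padlock above 0.011 m).
It fails at once if a round-handled follower is taken out of or knocked from the rack (moved over 25 mm) (distance of any of slim_grip, thick_grip from where it was at the start of the episode above 0.025 m).
It also fails if it takes over 69 s, if anything falls off the work surface, if the arm or the gripper's body presses on something with over 40 N, if the wrist force passes 120 N, or if a joint passes its speed limit or range.

## Robot

A 7-joint arm with a two-finger parallel gripper is mounted at the origin on the work surface. World frame = base frame: x ahead of the robot, y to its left, z up, the work surface at z = 0. Lengths are in m, angles in degrees, forces in N, time in s.
With the tool pointing down it reaches from about 0.425 to 0.875 m from the base axis. Payload 4.7 kg.
Tool frame: the origin (TCP) lies on the mounting face of the last link; the fingertips stand tcp_to_tips ahead of it and the grasp point (between the pads) lies 164 mm ahead of it (tcp_to_tips is the distance from the TCP to the fingertips, in m); z points along the fingers, y is the line along which they close (so a half turn about z gives the same grasp; the last joint's range is limited). The gripper opens to 87 mm and grips with 3 to 60 N. Pads are 19 mm wide; open, the fingers measure 117 mm over their backs; the gripper's body (75 mm by 190 mm) begins 51 mm behind the grasp point.
Start: joints at [-75.453, 18.392, -4.016, 83.108, 1.295, 78.541, -3.26], TCP at [0.154, 0.631, 0.405] pointing down, gripper open.
Joint ranges: [-163.93, 163.93], [-17.29, 119.83], [-79.2, 71.16], [3.27, 140.29], [-89.18, 269.18], [5.43, 117.66], [-154.24, 154.24]. Speed limits (degrees/s): [147.25, 147.25, 180, 180, 180, 180, 180].

## Interface

Orientations are given as [roll, pitch, yaw] about the fixed x, y, z axes, in that order (R = Rz(yaw) Ry(pitch) Rx(roll)).
In Python, from cell import get_obs, read_camera, sign_off, tcp_to_tips gives the robot as it stands.
- The arm moves only by the tool drive_tool, never from a script. Its argument "rows" is one flat list of numbers, 7 for each row, row after row: the shift along the tool's x, y, z in m, then the turn, a rotation vector about the tool's x, y, z in rad, then the gripper command: -1 is shut, 1 is fully open, values between are in proportion. In form: [tx, ty, tz, rx, ry, rz, fingers, tx, ty, tz, rx, ry, rz, fingers, ...]. A call has 1 to 5 rows; each row shifts and turns the commanded pose from where the row before left it, along the tool's axes as they then stand; what a row does not reach is not made up. A row lasts 1/8 s, in which the tool goes at most 62.5 mm and 10.7 degrees, less where a joint would pass 70% of its speed; a pose out of reach is approached as far as the arm can. A call is refused whole if a number of a shift passes 0.0625 or a number of a turn 0.188, either way. A call with a gripper value outside its range is refused whole. The fingers move at their own pace and stop on an object; "grip_force" is the grip in N (left out, the last holds). Time passes only in rows, so rows that do not move let the fingers close. It gives the time, the measured TCP pose, the force, the opening and the grip force at its end, in the units of the state.
- get_obs(): the state, without advancing time (a new reading comes with each control period).
- read_camera(name): name is "scene" or "top" or "wrist"; returns a dict with "color" (420x560x3 uint8, blue, green, red), "fov_y" (degrees; the focal length in pixels is half the picture's height over the tangent of half this angle, whatever the lens; pixels are square), "cx", "cy" (the principal point, pixels), "k1" (the pictures are not rectified: a ray, as slopes to the right and down, at radius r is drawn at 1 + k1 r^2 times it, then the intrinsics apply), "cam_to_world" (4x4, takes a point from camera to world coordinates); the wrist camera has in their place "mount" (4x4, takes a point from camera to tool coordinates, whose origin is the TCP and whose axes are the flange's). Camera axes: x right, y up, looking along -z (the intrinsics and any distortion apply to the point x, -y, -z); pixel columns grow to the right and rows downward; lengths in m; the calibration is good to about 2 mm. A picture is of the moment at which its call begins: read the wrist's pose just before it. There is no depth.
- sign_off(): hands the job in; it is judged then, once.
The state is a dict: "time_s": time; "qpos": joint angles; "joint_velocities": joint speeds; "effort": joint torques, N m; "tool_pos": TCP position; "tool_rot": TCP orientation; "force": force on the tool from outside, world axes, zero at the start; "wrist_torque": the same for the moment, N m; "grip_width": finger opening in m; "grasp_force": force on a finger pad.
Only numpy, scipy, OpenCV 4.12 (cv2) and the standard library are available. Lean on these libraries where they do the work, as an engineer would, in place of code of your own. Each camera call takes 0.05 s, during which the arm holds its last target. There are 200 camera calls.

## Working session

There is one attempt and no reset: what is moved stays moved. The work goes in short steps, Python scripts to look and compute and a tool call to move; the robot and the scene stay as the last step left them, time stands still between calls to the robot, and variables do not carry over. Pictures are saved under pics/ and viewed, at most 10 in all, crops included, and the job is handed in when it is done.

Besides the shell and the picture viewer there is one more tool, called after "Call:" as a command line: name --argument value ..., lists and objects as JSON in quotes. drive_tool: Moves the arm, as the interface text tells. Its arguments: {"type":"object","properties":{"rows":{"type":"array","items":{"type":"number"}},"grip_force":{"type":"number"}},"required":["rows"]}

```bash
mkdir -p pics; ls
cat > h.py <<'E'
import numpy as np, cv2
from cell import get_obs, read_camera, sign_off, tcp_to_tips
from scipy.spatial.transform import Rotation as R
def T_tool(o):
    T=np.eye(4); T[:3,3]=o['tool_pos']; T[:3,:3]=R.from_euler('xyz',o['tool_rot'],degrees=True).as_matrix(); return T
def cam(name):
    o=get_obs(); c=read_camera(name)
    c['T']=np.array(c['cam_to_world']) if 'cam_to_world' in c else T_tool(o)@np.array(c['mount'])
    c['f']=c['color'].shape[0]/2/np.tan(np.radians(c['fov_y'])/2)
    return c
def ray(c,u,v):
    K=np.array([[c['f'],0,c['cx']],[0,c['f'],c['cy']],[0,0,1.]])
    p=cv2.undistortPoints(np.array([[[u,v]]],float),K,np.array([c['k1'],0,0,0.]))[0,0]
    return c['T'][:3,3], c['T'][:3,:3]@np.array([p[0],-p[1],-1])
def onz(c,u,v,z):
    o,d=ray(c,u,v); return o+d*(z-o[2])/d[2]
def proj(c,P):
    q=np.linalg.inv(c['T'])@np.append(P,1); x,y=q[0]/-q[2],-q[1]/-q[2]; s=1+c['k1']*(x*x+y*y)
    return c['cx']+c['f']*x*s, c['cy']+c['f']*y*s
E
python3 - <<'E'
from h import *
print(get_obs(),tcp_to_tips)
for n in('scene','top'):
    c=cam(n); cv2.imwrite(f'pics/{n}0.png',c['color']); print(n,c['T'].round(3).tolist(),c['f'],c['k1'])
E
```

```text
pics
{'time_s': 0.0, 'qpos': array([-75.45181341,  18.44042072,  -4.01493158,  83.17573748,
         1.2950152 ,  78.54133437,  -3.26098103]), 'joint_velocities': array([ 0.02730359,  0.06020665,  0.05322696,  0.06920102,  0.00631293,
       -0.02364244,  0.14412922]), 'effort': array([-3.86726852e-04, -4.91293430e+01, -4.03958643e-01, -3.12529457e+01,
       -6.37920317e-02,  4.42351517e-02,  1.97982804e-04]), 'tool_pos': array([0.15437749, 0.6311866 , 0.40363835]), 'tool_rot': array([-1.79887752e+02,  6.02542628e-03,  1.66260040e+02]), 'force': array([-0.20847911, -0.12416801, -0.14533329]), 'wrist_torque': array([0.00035472, 0.01296857, 0.00570705]), 'grasp_force': 0.0, 'grip_width': 0.0864776430234} 0.1822
scene [[-0.811, -0.347, 0.471, 0.932], [0.585, -0.482, 0.652, 0.542], [0.001, 0.804, 0.594, 0.566], [0.0, 0.0, 0.0, 1.0]] 454.78996989223526 0.015098536073858825
top [[-0.026, 0.983, -0.182, 0.36], [-1.0, -0.026, 0.001, 0.008], [-0.004, 0.182, 0.983, 1.065], [0.0, 0.0, 0.0, 1.0]] 522.0858700658096 -0.1870964447351741
```

View pics/scene0.png

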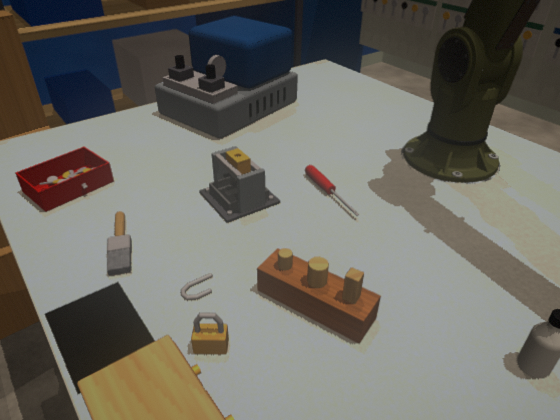

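View pics/top0.png

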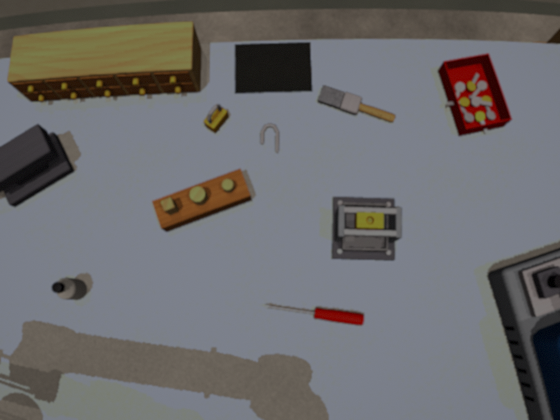

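The scene view shows the rack with the square handle at its end (353,285). In the top view the square handle is at (169,204), the round handles at (198,194) and (228,185), and the brass body at (370,220) in the fixture. Next I'll enlarge both areas of the top view.

Run:
```python
from h import *
c=cam('top'); im=c['color']
a=cv2.resize(im[160:240,145:260],None,fx=6,fy=6,interpolation=cv2.INTER_CUBIC)[:480,:400]
b=cv2.resize(im[190:267,325:410],None,fx=4.7,fy=6.2,interpolation=cv2.INTER_CUBIC)[:480,:400]
a=cv2.resize(im[165:235,148:255],None,fx=3.7,fy=3.7,interpolation=cv2.INTER_CUBIC)
b=cv2.resize(im[190:265,327:407],None,fx=4.8,fy=4.8,interpolation=cv2.INTER_CUBIC)
o=np.zeros((370,800,3),np.uint8); o[:a.shape[0],:a.shape[1]]=a; o[:b.shape[0],405:405+b.shape[1]]=b
cv2.imwrite('pics/c1.png',o)
```

```text
(no output)
```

View pics/c1.png

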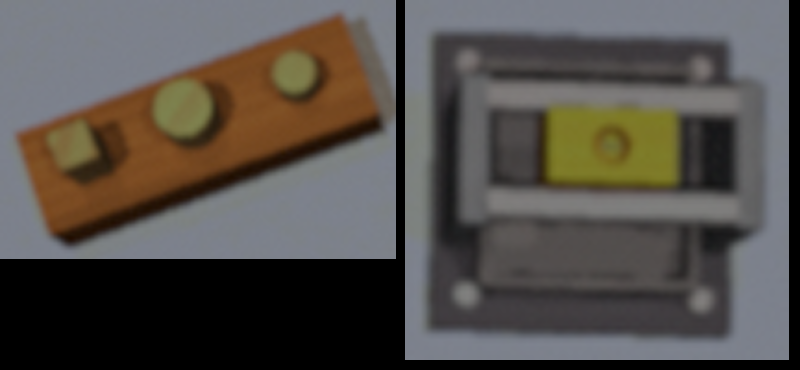

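Run:
```python
from h import *
c=cam('top')
L=lambda x,y:(148+(x+.5)/3.7-.5,165+(y+.5)/3.7-.5)
Rr=lambda x,y:(327+(x-405+.5)/4.8-.5,190+(y+.5)/4.8-.5)
sq=onz(c,*L(74,145),.102); th=onz(c,*L(183,108),.092); sl=onz(c,*L(296,73),.082)
print(sq,th,sl,np.linalg.norm(sq-th),np.linalg.norm(sl-th),np.degrees(np.arctan2(*(sq-sl)[[1,0]])))
print('bore',onz(c,*Rr(612,147),.108))
q=[onz(c,*Rr(*p),.108) for p in((545,107),(680,107),(680,187),(545,187))]; print(np.array(q))
b=[onz(c,*Rr(*p),.092) for p in((462,78),(763,82),(763,230),(462,224))]; print(np.array(b),np.mean(b,0))
s=[onz(c,*Rr(*p),.008) for p in((468,60),(701,68),(700,300),(466,294))]; print(np.array(s),np.mean(s,0))
o=get_obs(); print(T_tool(o).round(4)); print(np.array(read_camera('wrist')['mount']).round(3))
```

```text
[0.55737403 0.22583981 0.102     ] [0.5774044  0.17092005 0.092     ] [0.59671958 0.11295806 0.082     ] 0.05930764255765851 0.06190854651818217 109.21628230052886
bore [ 0.51465277 -0.15443019  0.108     ]
[[ 0.53116458 -0.12898192  0.108     ]
 [ 0.52973098 -0.18217345  0.108     ]
 [ 0.49816199 -0.1802711   0.108     ]
 [ 0.49968918 -0.1273866   0.108     ]]
[[ 0.54659605 -0.09879129  0.092     ]
 [ 0.54179787 -0.21960094  0.092     ]
 [ 0.48234127 -0.21568377  0.092     ]
 [ 0.48829155 -0.09618084  0.092     ]] [ 0.51475669 -0.15756421  0.092     ]
[[ 0.57055996 -0.11098289  0.008     ]
 [ 0.56439917 -0.21234193  0.008     ]
 [ 0.4637066  -0.2058047   0.008     ]
 [ 0.4693946  -0.10560045  0.008     ]] [ 0.51701508 -0.15868249  0.008     ]
[[-9.714e-01  2.374e-01 -2.000e-04  1.543e-01]
 [ 2.374e-01  9.714e-01 -1.100e-03  6.313e-01]
 [-1.000e-04 -1.200e-03 -1.000e+00  4.041e-01]
 [ 0.000e+00  0.000e+00  0.000e+00  1.000e+00]]
[[ 0.002  0.955  0.296  0.081]
 [ 1.    -0.002  0.    -0.001]
 [ 0.001  0.296 -0.955  0.021]
 [ 0.     0.     0.     1.   ]]
```

Call:
drive_tool --rows '[-0.0488,-0.0298,0,0,0,0,1,-0.0488,-0.0298,0,0,0,0,1,-0.0488,-0.0298,0,0,0,0,1,-0.0488,-0.0298,0,0,0,0,1,-0.0488,-0.0298,0,0,0,0,1]' --grip_force 20

```text
time_s: 0.88
tool_pos: [0.3571, 0.4271, 0.4049]
tool_rot: [180.0, 0.0, 166.3]
force: [0.1, 0.9, 0.2]
grip_width: 0.0871
grasp_force: 0.0
```

Call:
drive_tool --rows '[-0.0488,-0.0298,0,0,0,0,1,-0.0488,-0.0298,0,0,0,0,1,-0.0488,-0.0298,0,0,0,0,1,-0.0488,-0.0298,0,0,0,0,1,-0.0488,-0.0298,0,0,0,0,1]'

```text
time_s: 1.5
tool_pos: [0.5587, 0.2247, 0.4049]
tool_rot: [180.0, 0.0, 166.3]
force: [-0.3, -0.2, -0.1]
grip_width: 0.0868
grasp_force: 0.0
```

Call:
drive_tool --rows '[0,0,0,0,0,0.166,1,0,0,0,0,0,0.166,1,0,0,0,0,0,0.166,1,0,0,0,0,0,0.166,1,0,0,0,0,0,0.166,1]'

```text
time_s: 2.12
tool_pos: [0.5576, 0.2261, 0.4047]
tool_rot: [-180.0, -0.0, 118.4]
force: [-0.6, 0.0, 0.6]
grip_width: 0.0868
grasp_force: 0.0
```

Call:
drive_tool --rows '[0,0,0,0,0,0.166,1,0,0,0,0,0,0,1,0,0,0,0,0,0,1]'

```text
time_s: 2.5
tool_pos: [0.5576, 0.2261, 0.4047]
tool_rot: [-180.0, -0.0, 109.4]
force: [-0.0, -0.2, 0.6]
grip_width: 0.0871
grasp_force: 0.0
```

Run:
```python
from h import *
o=get_obs();print(o['qpos'].round(1),o['force'])
c=cam('wrist'); cv2.imwrite('pics/w1.png',c['color']); print(T_tool(get_obs()).round(4).tolist())
print(proj(c,[.5574,.2258,.102]))
```

```text
[-44.5  12.8  23.5  91.2  -5.2  77.   -1.1] [-0.00746284 -0.21490898  0.56483011]
[[-0.3309, 0.9437, -0.0, 0.5576], [0.9437, 0.3309, 0.0001, 0.2261], [0.0001, -0.0, -1.0, 0.4048], [0.0, 0.0, 0.0, 1.0]]
(np.float64(275.2882022640452), np.float64(204.94728631201934))
```

View pics/w1.png

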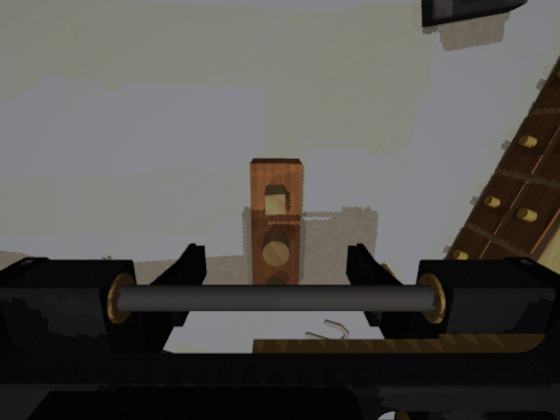

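The wrist view shows the square handle's top centred at about (276,204), its edges parallel to the picture's. The prediction was (275,205), so the position holds and I'll descend.

Call:
drive_tool --rows '[0,0,0.05,0,0,0,1,0,0,0.05,0,0,0,1,0,0,0.035,0,0,0,1,0,0,0.02,0,0,0,1,0,0,0,0,0,0,1]'

```text
time_s: 3.18
tool_pos: [0.5574, 0.2259, 0.2487]
tool_rot: [-179.9, 0.0, 109.2]
force: [0.2, 0.6, 0.3]
grip_width: 0.0868
grasp_force: 0.0
```

Call:
drive_tool --rows '[0,0,0,0,0,0,-1,0,0,0,0,0,0,-1,0,0,0,0,0,0,-1,0,0,0,0,0,0,-1,0,0,0,0,0,0,-1]' --grip_force 30

```text
time_s: 3.8
tool_pos: [0.5577, 0.2261, 0.2499]
tool_rot: [180.0, -0.0, 109.2]
force: [0.0, 0.2, 0.2]
grip_width: 0.0454
grasp_force: 0.0
```

Call:
drive_tool --rows '[0,0,0,0,0,0,-1,0,0,0,0,0,0,-1,0,0,0,0,0,0,-1,0,0,0,0,0,0,-1,0,0,0,0,0,0,-1]'

```text
time_s: 4.42
tool_pos: [0.5576, 0.2261, 0.2497]
tool_rot: [-180.0, -0.0, 109.2]
force: [-0.9, -0.3, 0.0]
grip_width: 0.0221
grasp_force: 30.0
```

Call:
drive_tool --rows '[0,0,-0.03,0,0,0,-1,0,0,-0.04,0,0,0,-1,0,0,-0.05,0,0,0,-1,0,0,-0.03,0,0,0,-1,0,0,0,0,0,0,-1]'

```text
time_s: 5.05
tool_pos: [0.5584, 0.226, 0.4024]
tool_rot: [179.7, -0.1, 109.2]
force: [0.4, 0.8, -1.9]
grip_width: 0.0218
grasp_force: 30.0
```

Call:
drive_tool --rows '[0,0,0,0,0,0.131,-1,0,0,0,0,0,0.131,-1,0,0,0,0,0,0.131,-1,-0.0527,-0.0026,0,0,0,0,-1,-0.0527,-0.0026,0,0,0,0,-1]'

```text
time_s: 5.68
tool_pos: [0.5457, 0.1204, 0.3973]
tool_rot: [-179.8, 0.1, 86.8]
force: [0.2, -0.7, -0.3]
grip_width: 0.0221
grasp_force: 30.0
```

Call:
drive_tool --rows '[-0.0527,-0.0026,0,0,0,0,-1,-0.0527,-0.0026,0,0,0,0,-1,-0.0527,-0.0026,0,0,0,0,-1,-0.0527,-0.0026,0,0,0,0,-1,-0.0527,-0.0026,0,0,0,0,-1]'

```text
time_s: 6.3
tool_pos: [0.5172, -0.1426, 0.3979]
tool_rot: [-179.9, -0.0, 86.7]
force: [0.1, 0.2, -0.6]
grip_width: 0.0215
grasp_force: 30.0
```

Call:
drive_tool --rows '[-0.0527,-0.0026,0,0,0,0,-1,0,0,0,0,0,0,-1,0,0,0,0,0,0,-1]'

```text
time_s: 6.68
tool_pos: [0.5123, -0.193, 0.3982]
tool_rot: [-179.9, -0.0, 86.7]
force: [0.7, -0.1, -1.7]
grip_width: 0.0221
grasp_force: 30.0
```

Run:
```python
from h import *
c=cam('wrist'); cv2.imwrite('pics/w2.png',cv2.convertScaleAbs(c['color'],alpha=1.6)); print(T_tool(get_obs()).round(4).tolist(),get_obs()['force'])
print(proj(c,[.5147,-.1544,.108]))
```

```text
[[0.0563, 0.9984, -0.002, 0.5126], [0.9984, -0.0563, 0.001, -0.1922], [0.0009, -0.002, -1.0, 0.3984], [0.0, 0.0, 0.0, 1.0]] [ 0.31667922  1.15506943 -1.2930633 ]
(np.float64(276.15786198285144), np.float64(168.7766552815383))
```

View pics/w2.png

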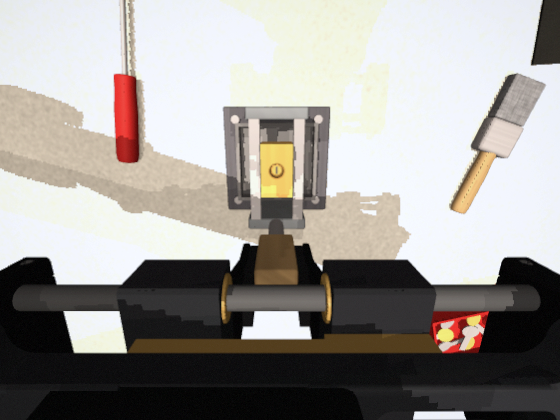

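Wrist view: the bore mouth is at about (277,170) on the brass; the held follower's rod shows at (277,225) below it. I'll turn that into a position and check where the rod tip sits.

Run:
```python
from h import *
c=cam('wrist');im=c['color']; T=T_tool(get_obs())
hsv=cv2.cvtColor(im,cv2.COLOR_BGR2HSV); m=cv2.inRange(hsv,(15,120,60),(35,255,255)); m[210:]=0;m[:130]=0;m[:,:240]=0;m[:,310:]=0
ys,xs=np.nonzero(m); print('brass',xs.min(),xs.max(),ys.min(),ys.max())
cn=max(cv2.findContours(m,cv2.RETR_EXTERNAL,2)[0],key=cv2.contourArea); r=cv2.minAreaRect(cn); print(r, 'centre',onz(c,*r[0],.108))
b=onz(c,276.8,170.3,.108); print('bore',b,'in tool',np.linalg.inv(T)@np.append(b,1))
for dx in(-6,0,6): print(proj(c,(T@[dx/1e3,0,.2437,1])[:3]),proj(c,(T@[0,dx/1e3,.2437,1])[:3]))
o=cv2.resize(im[125:265,215:340],None,fx=4.2,fy=4.2,interpolation=cv2.INTER_CUBIC); cv2.imwrite('pics/w2c.png',cv2.convertScaleAbs(o,alpha=2.2))
```

```text
brass 260 292 143 198
((276.0, 170.5), (55.0, 32.0), 90.0) centre [ 0.51481492 -0.15525481  0.108     ]
bore [ 0.51556851 -0.15510882  0.108     ] in tool [0.03665328 0.00116969 0.29075379 1.        ]
(np.float64(275.4448909107044), np.float64(231.5138500323149)) (np.float64(268.0665833717011), np.float64(224.61518755356596))
(np.float64(275.4460400758637), np.float64(224.6203304351904)) (np.float64(275.4460400758637), np.float64(224.6203304351904))
(np.float64(275.44720793568865), np.float64(217.62214224911395)) (np.float64(282.82559194016386), np.float64(224.62542679370435))
```

View pics/w2c.png

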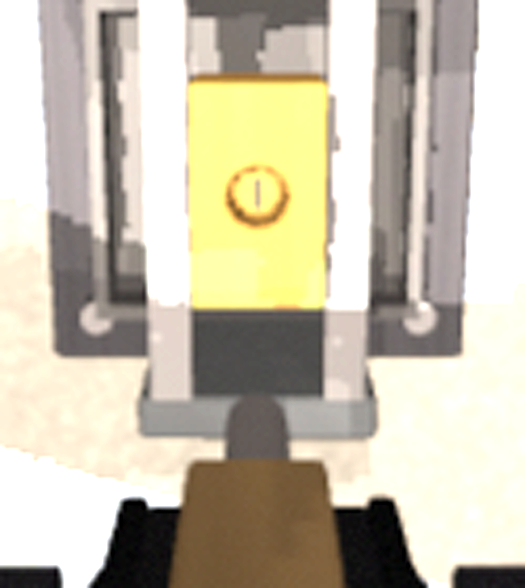

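Call:
drive_tool --rows '[0.0185,0,0,0,0,0,-1,0.018,0,0,0,0,0,-1,0,0,0.02,0,0,0,-1,0,0,0.018,0,0,0,-1,0,0,0,0,0,0,-1]'

```text
time_s: 7.4
tool_pos: [0.5141, -0.1564, 0.36]
tool_rot: [-179.8, -0.0, 86.7]
force: [-1.0, -0.5, -1.0]
grip_width: 0.0216
grasp_force: 30.0
```

Call:
drive_tool --rows '[0,0,0,0,0,0,-1,0,0,0,0,0,0,-1]'

```text
time_s: 7.65
tool_pos: [0.5148, -0.1575, 0.3625]
tool_rot: [179.9, 0.0, 86.7]
force: [-0.4, -0.2, -1.1]
grip_width: 0.0218
grasp_force: 30.0
```

Call:
drive_tool --rows '[0,0,0.005,0,0,0,-1,0,0,0.003,0,0,0,-1,0,0,0.002,0,0,0,-1,0,0,0,0,0,0,-1]'

```text
time_s: 8.15
tool_pos: [0.5145, -0.1572, 0.3515]
tool_rot: [-180.0, -0.0, 86.7]
force: [-0.5, -0.4, -0.8]
grip_width: 0.0215
grasp_force: 30.0
```

Call:
drive_tool --rows '[0,0,0.001,0,0,0,-1,0,0,0.001,0,0,0,-1,0,0,0,0,0,0,-1]'

```text
time_s: 8.52
tool_pos: [0.5146, -0.1572, 0.3497]
tool_rot: [-180.0, -0.0, 86.7]
force: [-0.0, 0.2, -0.1]
grip_width: 0.0216
grasp_force: 30.0
```

Call:
drive_tool --rows '[0,0,0.001,0,0,0,-1,0,0,0.001,0,0,0,-1,0,0,0,0,0,0,-1]'

```text
time_s: 8.9
tool_pos: [0.5146, -0.1572, 0.3476]
tool_rot: [-180.0, -0.0, 86.7]
force: [-0.5, 0.6, -0.9]
grip_width: 0.0214
grasp_force: 30.0
```

Call:
drive_tool --rows '[0,0,0.001,0,0,0,-1,0,0,0.001,0,0,0,-1,0,0,0,0,0,0,-1]'

```text
time_s: 9.28
tool_pos: [0.5146, -0.1572, 0.3456]
tool_rot: [-180.0, -0.0, 86.7]
force: [-0.0, 0.7, -1.3]
grip_width: 0.0215
grasp_force: 30.0
```

Call:
drive_tool --rows '[0,0,0.001,0,0,0,-1,0,0,0.001,0,0,0,-1,0,0,0,0,0,0,-1]'

```text
time_s: 9.65
tool_pos: [0.5146, -0.1572, 0.3436]
tool_rot: [-180.0, -0.0, 86.7]
force: [0.0, -0.7, -2.4]
grip_width: 0.022
grasp_force: 30.0
```

Call:
drive_tool --rows '[0,0,0.001,0,0,0,-1,0,0,0.001,0,0,0,-1,0,0,0,0,0,0,-1]'

```text
time_s: 10.02
tool_pos: [0.5146, -0.1572, 0.3419]
tool_rot: [180.0, -0.0, 86.7]
force: [-0.9, 0.7, 1.1]
grip_width: 0.0215
grasp_force: 30.0
```

Call:
drive_tool --rows '[0,0,0.001,0,0,0,-1,0,0,0.001,0,0,0,-1,0,0,0,0,0,0,-1]'

```text
time_s: 10.4
tool_pos: [0.5146, -0.1572, 0.3399]
tool_rot: [180.0, -0.0, 86.7]
force: [-0.8, 1.0, 2.5]
grip_width: 0.0214
grasp_force: 30.0
```

Call:
drive_tool --rows '[0,0,0.001,0,0,0,-1,0,0,0.001,0,0,0,-1,0,0,0,0,0,0,-1]'

```text
time_s: 10.78
tool_pos: [0.5146, -0.1572, 0.3378]
tool_rot: [180.0, -0.0, 86.7]
force: [-1.7, 1.9, 3.4]
grip_width: 0.0217
grasp_force: 30.0
```

Call:
drive_tool --rows '[0,0,0.001,0,0,0,-1,0,0,0.001,0,0,0,-1,0,0,0,0,0,0,-1]'

```text
time_s: 11.15
tool_pos: [0.5146, -0.1572, 0.3356]
tool_rot: [180.0, 0.0, 86.7]
force: [-0.6, -0.2, 3.7]
grip_width: 0.0214
grasp_force: 30.0
```

Call:
drive_tool --rows '[0,0,0.001,0,0,0,-1,0,0,0.001,0,0,0,-1,0,0,0.001,0,0,0,-1,0,0,0.001,0,0,0,-1,0,0,0,0,0,0,-1]'

```text
time_s: 11.78
tool_pos: [0.5145, -0.1572, 0.3316]
tool_rot: [-180.0, -0.0, 86.7]
force: [-1.6, 0.9, 2.5]
grip_width: 0.0217
grasp_force: 30.0
```

Call:
drive_tool --rows '[0,0,0.001,0,0,0,-1,0,0,0.001,0,0,0,-1,0,0,0.001,0,0,0,-1,0,0,0.001,0,0,0,-1,0,0,0,0,0,0,-1]'

```text
time_s: 12.4
tool_pos: [0.5145, -0.1573, 0.3277]
tool_rot: [-180.0, -0.0, 86.7]
force: [-3.4, 1.1, 5.0]
grip_width: 0.0216
grasp_force: 30.0
```

Call:
drive_tool --rows '[0,0,0.001,0,0,0,-1,0,0,0.001,0,0,0,-1,0,0,0.001,0,0,0,-1,0,0,0.001,0,0,0,-1,0,0,0,0,0,0,-1]'

```text
time_s: 13.02
tool_pos: [0.5145, -0.1573, 0.324]
tool_rot: [-180.0, -0.0, 86.7]
force: [-4.2, 0.7, 6.6]
grip_width: 0.0216
grasp_force: 30.0
```

Call:
drive_tool --rows '[0,-0.0007,0,0,0,0,-1,0,0,0.001,0,0,0,-1,0,0,0.001,0,0,0,-1,0,0,0.001,0,0,0,-1,0,0,0,0,0,0,-1]'

```text
time_s: 13.65
tool_pos: [0.5141, -0.1573, 0.3214]
tool_rot: [179.9, -0.0, 86.7]
force: [-2.2, 0.5, 7.3]
grip_width: 0.0219
grasp_force: 30.0
```

Call:
drive_tool --rows '[0,0,0.001,0,0,0,-1,0,0,0.001,0,0,0,-1,0,0,0.001,0,0,0,-1,0,0,0.001,0,0,0,-1,0,0,0,0,0,0,-1]'

```text
time_s: 14.28
tool_pos: [0.5141, -0.1573, 0.3174]
tool_rot: [179.9, -0.0, 86.7]
force: [-2.4, 0.8, 6.4]
grip_width: 0.0221
grasp_force: 30.0
```

Call:
drive_tool --rows '[0,-0.0005,0.001,0,0,0,-1,0,0,0.001,0,0,0,-1,0,0,0.001,0,0,0,-1,0,0,0.001,0,0,0,-1,0,0,0,0,0,0,-1]'

```text
time_s: 14.9
tool_pos: [0.5139, -0.1572, 0.3135]
tool_rot: [179.9, -0.0, 86.7]
force: [-2.1, 0.9, 7.1]
grip_width: 0.0217
grasp_force: 30.0
```

Call:
drive_tool --rows '[0,0,0.001,0,0,0,-1,0,0,0.001,0,0,0,-1,0,0,0.001,0,0,0,-1,0,0,0.001,0,0,0,-1,0,0,0,0,0,0,-1]'

```text
time_s: 15.52
tool_pos: [0.5139, -0.1572, 0.3095]
tool_rot: [179.9, -0.0, 86.7]
force: [-2.3, 0.7, 7.2]
grip_width: 0.0218
grasp_force: 30.0
```

Call:
drive_tool --rows '[0,0,0.001,0,0,0,-1,0,0,0.001,0,0,0,-1,0,0,0.001,0,0,0,-1,0,0,0,0,0,0,-1,0,0,0,0,0,0,-1]'

```text
time_s: 16.15
tool_pos: [0.5139, -0.1573, 0.3065]
tool_rot: [179.9, -0.0, 86.7]
force: [-2.8, 1.4, 7.0]
grip_width: 0.0217
grasp_force: 30.0
```

Run:
```python
from h import *
c=cam('scene'); im=c['color'][140:220,190:290]; cv2.imwrite('pics/s2.png',cv2.convertScaleAbs(cv2.resize(im,None,fx=7,fy=7,interpolation=cv2.INTER_CUBIC),alpha=1.8)); print(get_obs()['force'],get_obs()['tool_pos'])
```

```text
[-2.19636276  0.38889341  7.62714507] [ 0.51386302 -0.15723446  0.30651769]
```

View pics/s2.png

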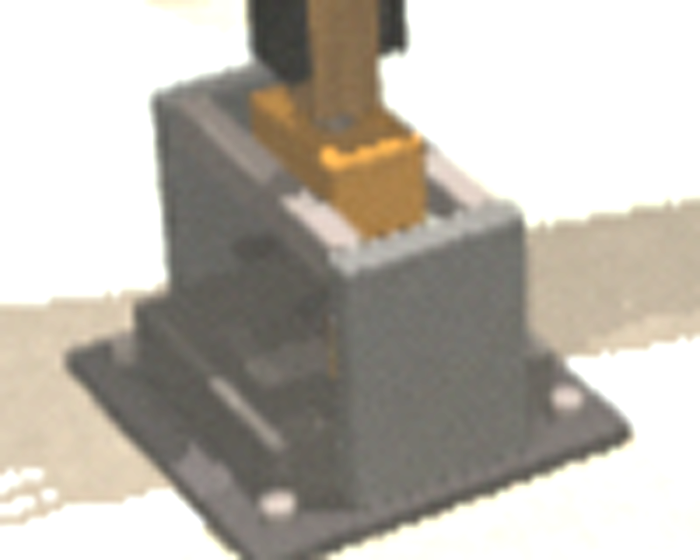

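The crop shows the handle just above the brass with a gap of a few mm at (340,120), and a brass glint at (333,350) in the tray. I'll keep going until the force rises.

Call:
drive_tool --rows '[0,-0.0005,0.001,0,0,0,-1,0,0,0.001,0,0,0,-1,0,0,0.001,0,0,0,-1,0,0,0,0,0,0,-1]'

```text
time_s: 16.7
tool_pos: [0.5136, -0.1572, 0.3036]
tool_rot: [179.8, 0.0, 86.7]
force: [-1.7, 1.2, 7.1]
grip_width: 0.0216
grasp_force: 30.0
```

Call:
drive_tool --rows '[0,0,0.001,0,0,0,-1,0,0,0.0005,0,0,0,-1,0,0,0,0,0,0,-1]'

```text
time_s: 17.08
tool_pos: [0.5136, -0.1572, 0.3022]
tool_rot: [179.8, 0.0, 86.7]
force: [-2.3, 0.9, 8.1]
grip_width: 0.022
grasp_force: 30.0
```

Call:
drive_tool --rows '[0,0,0.001,0,0,0,-1,0,0,0,0,0,0,-1,0,0,0,0,0,0,-1]'

```text
time_s: 17.45
tool_pos: [0.5136, -0.1572, 0.3013]
tool_rot: [179.8, -0.0, 86.7]
force: [-2.0, -0.3, 9.0]
grip_width: 0.0215
grasp_force: 30.0
```

Call:
drive_tool --rows '[0,0,0.001,0,0,0,-1,0,0,0,0,0,0,-1,0,0,0,0,0,0,-1]'

```text
time_s: 17.82
tool_pos: [0.5137, -0.1572, 0.3005]
tool_rot: [179.8, -0.0, 86.7]
force: [-2.7, 1.2, 10.7]
grip_width: 0.0215
grasp_force: 30.0
```

Call:
drive_tool --rows '[0,0,0.001,0,0,0,-1,0,0,0,0,0,0,-1,0,0,0,0,0,0,-1]'

```text
time_s: 18.2
tool_pos: [0.5137, -0.1573, 0.2998]
tool_rot: [179.8, -0.0, 86.7]
force: [-2.5, 2.2, 11.6]
grip_width: 0.0219
grasp_force: 30.0
```

Call:
drive_tool --rows '[0,0,-0.002,0,0,0,-1,0,0,-0.002,0,0,0,-1,0,0,-0.001,0,0,0,-1,0,0,0,0,0,0,-1]'

```text
time_s: 18.7
tool_pos: [0.5136, -0.1571, 0.3037]
tool_rot: [179.8, 0.0, 86.7]
force: [0.9, -0.2, 4.1]
grip_width: 0.0219
grasp_force: 30.0
```

Call:
drive_tool --rows '[0,0,-0.001,0,0,0,-1,0,0,-0.0008,0,0,0,-1,0,0,0,0,0,0,-1]'

```text
time_s: 19.08
tool_pos: [0.5135, -0.1571, 0.3053]
tool_rot: [179.9, 0.0, 86.7]
force: [4.4, 0.2, 0.4]
grip_width: 0.0219
grasp_force: 30.0
```

Call:
drive_tool --rows '[0,0,0,0,0,0,-0.3,0,0,0,0,0,0,-0.2,0,0,0,0,0,0,0,0,0,0,0,0,0,0,0,0,0,0,0,0,0]'

```text
time_s: 19.7
tool_pos: [0.5127, -0.1571, 0.3049]
tool_rot: [-180.0, -0.0, 86.7]
force: [0.2, -0.6, -0.7]
grip_width: 0.0428
grasp_force: 0.0
```

Call:
drive_tool --rows '[0,0,-0.01,0,0,0,0,0,0,-0.02,0,0,0,0,0,0,-0.05,0,0,0,0,0,0,-0.05,0,0,0,0,0,0,0,0,0,0,0]'

```text
time_s: 20.32
tool_pos: [0.5138, -0.158, 0.44]
tool_rot: [179.5, -0.0, 86.7]
force: [-0.8, -0.1, 0.0]
grip_width: 0.0431
grasp_force: 0.0
```

Run:
```python
from h import *
c=cam('scene'); im=c['color'][130:220,190:290]; cv2.imwrite('pics/s3.png',cv2.convertScaleAbs(cv2.resize(im,None,fx=6.5,fy=6.5,interpolation=cv2.INTER_CUBIC),alpha=1.6)); print(get_obs()['force'],get_obs()['tool_pos'])
```

```text
[ 0.15184434  0.28064408 -1.14108287] [ 0.51320598 -0.15756852  0.43745331]
```

View pics/s3.png

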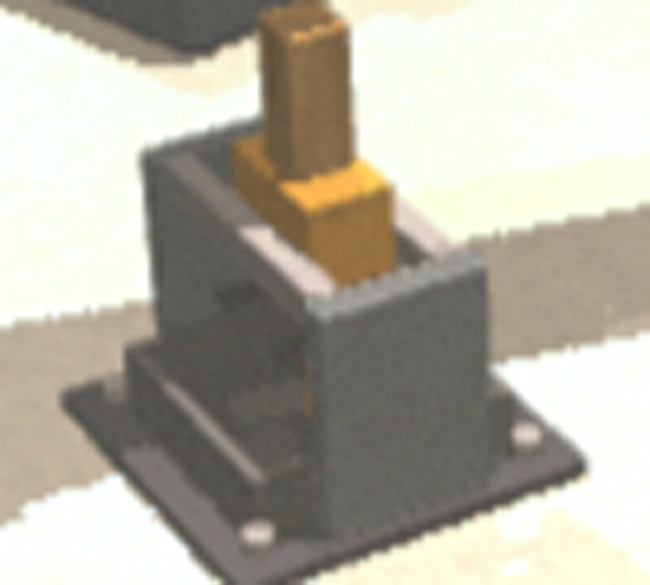

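The follower stands upright with its shoulder on the brass at (315,180), the body is back up, and the plug glints in the tray at (310,380). I'm handing it in.

```bash
python3 -c "
from cell import sign_off; print(sign_off())"
```

```text
the job is handed in; nothing more can be done
None
```

The job is handed in (no verdict came back): the plug appears to be in the tray, the square-handled follower is seated upright in the bore and released, the body was pressed down about 6 mm at most by my force estimate, and the round-handled followers stayed in the rack.

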